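# Turn the sample tumbler until its filler cap points straight up

### The arm

A 7-joint arm with a two-finger parallel gripper is mounted at the origin on a cart in front of the work surface, level with it; the furniture and walls round the work are solid. World frame = base frame: x ahead of the robot, y to its left, z up, the work surface at z = 0. Lengths are in m, angles in rad, forces in N, time in s.
With the tool pointing down it reaches from about 0.4 to 0.85 m from the base axis. Payload 4.5 kg.
Tool frame: the origin (TCP) lies midway between the tips of the shut fingers; the grasp point (between the pads) lies 19 mm behind it; z points along the fingers, y is the line along which they close (so a half turn about z gives the same grasp; the last joint's range is limited). The gripper opens to 88 mm and grips with 3 to 60 N. Pads are 18 mm wide; open, the fingers measure 123 mm over their backs; the gripper's body (75 mm by 187 mm) begins 45 mm behind the grasp point.
Start: joints at [1.162, 0.689, -0.195, 1.565, 0.157, 0.902, -0.215], TCP at [0.268, -0.565, 0.239] pointing down, gripper open.
Joint ranges: [-3.01, 3.01], [-0.46, 2.08], [-1.47, 1.51], [0.13, 2.56], [-1, 4.14], [0.04, 2.09], [-2.66, 2.66]. Speed limits (rad/s): [2.57, 2.57, 3.14, 3.14, 3.14, 3.14, 3.14].

### API

Orientations are given as a unit quaternion [x, y, z, w].
In Python, from plant import r gives the robot as it stands.
- The arm moves only by the tool carry_out, never from a script. Its argument "plan" is a list of rows, each an object with "rot": the turn, a rotation vector about the tool's x, y, z in rad, a list of three; "xyz": the shift along the tool's x, y, z in m, a list of three; "grip": the closure in counts, from 0 (fully open) to 255 (shut). In form: [{"rot": [wx, wy, wz], "xyz": [dx, dy, dz], "grip": grip}, ...]. A call has 1 to 8 rows; each row is the pose to reach, as a shift and turn from the pose commanded when the call began, along the tool's axes at that moment; what a row does not reach only later rows make up. A row lasts 1/12 s, in which the tool goes at most 41.7 mm and 7.16 degrees, less where a joint would pass 70% of its speed; a pose out of reach is approached as far as the arm can. A call with a gripper value outside its range is refused whole. The fingers move at their own pace and stop on an object; "squeeze" is the grip in N (left out, the last holds). Time passes only in rows, so rows that repeat a pose let the fingers close. It gives the time, the measured TCP pose, the force, the opening and the grip force at its end, in the units of the state.
- r.get_state(): the state, without advancing time (a new reading comes with each control period).
- r.snapshot(name): name is "scene" or "top"; returns the picture (384x512x3 uint8, red, green, blue); there is no depth.
- r.camera_params(name): a dict with "fx", "fy", "cx", "cy" (pixels), "distortion" ([k1, k2, p1, p2, k3] as OpenCV has them; the pictures are not rectified), "position" and "attitude" of the camera in the world. Camera axes: x right, y down, z forward; pixel columns grow to the right and rows downward; lengths in m; the calibration is good to about 2 mm. A picture is of the moment at which its call begins. camera_params takes no time and is no camera call.
- r.finish_job(): hands the job in; it is judged then, once.
The state is a dict: "clock": time; "q": joint angles; "qd": joint speeds; "joint_torque": joint torques, N m; "tool_pos": TCP position; "eef_rot": TCP orientation; "contact_force": force on the tool from outside, world axes, zero at the start; "moment": the same for the moment, N m; "opening": opening from 0.0 (shut) to 1.0 (fully open); "finger_force": force on a finger pad.
Only numpy, scipy, OpenCV 4.12 (cv2) and the standard library are available. Lean on these libraries where they do the work, as an engineer would, in place of code of your own. Each camera call takes 0.05 s, during which the arm holds its last target. There are 200 camera calls.

### The job

Turn the hand-turned sample tumbler so that the capped filler neck on its drum points straight up, ready to be opened. Push the spokes of its front handwheel round gently with the fingertips, as many as it takes and either way round, without gripping anything; do not touch the drum or its neck. Do not shift, tip or lift the tumbler's stand, and leave the other things on the bench where they are.

Things in the scene. Friction and masses are not known exactly. Their poses are not given: they have to be found in the camera images.
- stand: Loose heavy (about 5 kg) grey stand of a bench sample tumbler; base plate 230 x 150 mm, top 19 mm above the bench; slides if pushed with over about 25 N. Origin: centre of the underside. x runs level along the axle from the front (handwheel, nearer the robot) to the back, y to the left, z up. Two posts, 12 mm thick, 56 mm wide, 188 mm high, at x -50 and +88 mm carry the axle, 160 mm above the origin.
- hub (a point): Centre of the handwheel on the axle, at x -98 mm of the stand, 160 mm above the bench. The wheel has no rim: six straight spokes, 60 degrees apart in the upright plane through this point square to the axle, each a thin steel rod with a black round grip, 16 mm thick, from 50 mm to its rounded end 120 mm from the axle. Hub radius 26 mm.
- handwheel (a joint): Turn of handwheel and drum together, rad; 0 = filler neck straight up, growing clockwise seen from the front (top moves right, to stand -y). Turns endlessly; 2 pi more is the same place; starts between 1.75 and 4.53. Spokes stand at this angle + 30, 90, 150 ... degrees clockwise from up, so the neck is halfway between two. Friction 0.2 N m: 2 to 3 N at a grip turns it; it stays where left.
- drum: Aluminium drum, 60 mm radius, 106 mm long, between the posts (x -34 to +72 mm of the stand), fixed to the handwheel. Origin on the axle, at the stand's x = 0; its z axis points along the filler neck, which sticks out to 104 mm from the axle at x = +19 mm. Not to be touched.
- filler_cap (a point): Centre of the outer face of the white ribbed screw cap (34 mm across) of the filler neck, 104 mm from the axle; its z axis points outward along the neck.
- buffer_bottle: Reagent bottle with screw cap, 56 mm across, 103 mm high, standing left of the tumbler. Origin at the centre of its underside. Leave alone.
- small_bottle: Small reagent bottle, 34 mm across, 68 mm high, standing right of the tumbler. Origin at the centre of its underside. Leave alone.
- tape_roll: Roll of tape lying flat, 62 mm across, 18 mm high, right of the tumbler. Origin at the centre of its underside. Leave alone.
- timer: Flat bench timer, 60 x 68 x 18 mm, on the bench in front and to the right of the tumbler. Origin at the centre of its underside. Leave alone.

How it is judged:
By the outcome, as a careful person would: the job done as asked, in the order asked, and still so for the second after the job is handed in, with the robot touching nothing.
It also fails if it takes over 46 s, if anything falls off the work surface, if the arm or the gripper's body presses on something with over 40 N, if the wrist force passes 120 N, or if a joint passes its speed limit or range.

## Working session

There is one attempt and no reset: what is moved stays moved. The work goes in short steps, Python scripts to look and compute and a tool call to move; the robot and the scene stay as the last step left them, time stands still between calls to the robot, and variables do not carry over. Pictures are saved under pics/ and viewed, at most 10 in all, crops included, and the job is handed in when it is done.

Besides the shell and the picture viewer there is one more tool, called as name([rows], argument=value, ...), one row to a line, values as JSON. carry_out: Moves the arm, as the interface text tells. Its arguments: {"type":"object","properties":{"plan":{"type":"array"},"squeeze":{"type":"number"}},"required":["plan"]}

```bash
mkdir -p pics; ls; python3 - <<'E'
from plant import r
import cv2
print(r.get_state())
for n in("scene","top"):
    cv2.imwrite(f"pics/{n}0.png",r.snapshot(n)[...,::-1]); print(r.camera_params(n))
E
```

```text
pics
{'clock': 0.0, 'q': array([ 1.16177965,  0.68996581, -0.19452747,  1.56635013,  0.15731951,
        0.90249072, -0.21513594]), 'qd': array([ 0.00106705, -0.00040095,  0.00148195,  0.00165344, -0.00065131,
        0.00039028,  0.00132313]), 'joint_torque': array([-6.47214874e-04, -5.27564228e+01, -1.26708124e+00, -1.53428292e+01,
       -5.26438805e-02,  6.60439662e-03,  2.01096427e-04]), 'tool_pos': array([ 0.26749023, -0.5641664 ,  0.23792009]), 'eef_rot': array([ 9.75580861e-01,  2.19638696e-01, -2.67449955e-04, -8.69448861e-04]), 'contact_force': array([0.3588508 , 0.72910133, 0.18399445]), 'moment': array([-0.03430955,  0.01808529,  0.01121057]), 'finger_force': 0.0, 'opening': 1.000408755986797}
{'fx': 360.9012453320781, 'fy': 360.9012453320781, 'cx': 260.1163586132701, 'cy': 188.34534952244675, 'distortion': array([-0.03191104,  0.        ,  0.        ,  0.        ,  0.        ]), 'position': array([ 0.34066902, -0.6236756 ,  0.93980551]), 'attitude': array([ 0.93054244, -0.16004376,  0.06243331, -0.32338651])}
{'fx': 349.37815854485257, 'fy': 349.37815854485257, 'cx': 256.7691590049826, 'cy': 184.59523674721416, 'distortion': array([0.01270511, 0.        , 0.        , 0.        , 0.        ]), 'position': array([ 0.49162984, -0.09074101,  1.09145523]), 'attitude': array([ 0.71565463, -0.69640444,  0.02585197, -0.04680802])}
```

```bash
python3 - <<'E'
import cv2
for n in("scene","top"):
    a=cv2.imread(f"pics/{n}0.png"); cv2.imwrite(f"pics/{n}0b.png",cv2.resize(a,(800,600),interpolation=cv2.INTER_CUBIC))
E
```

```text
(no output)
```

View pics/scene0b.png

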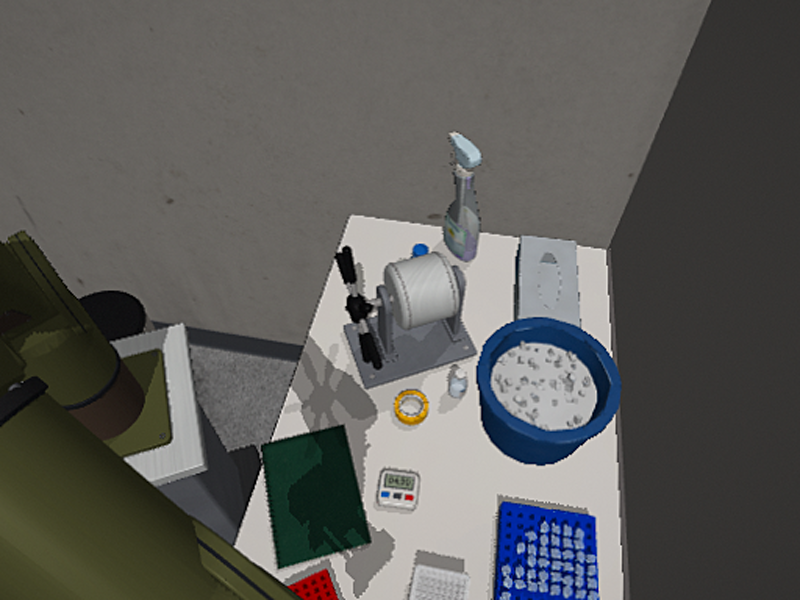

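View pics/top0b.png

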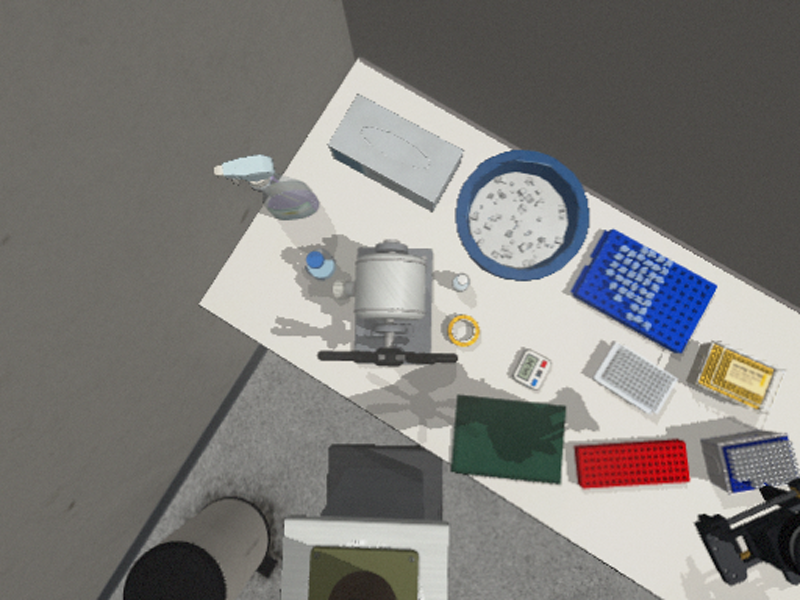

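The top view shows the neck pointing left at (340,289), the hub at about (388,356) and the stand plate at x 355–432. In the scene view the wheel is edge-on at (358,308). I'll enlarge both.

```bash
python3 - <<'E'
import cv2
a=cv2.imread("pics/scene0.png")[145:265,190:330]; b=cv2.imread("pics/top0.png")[145:245,170:310]
import numpy as np
cv2.imwrite("pics/c0.png",cv2.resize(a,None,fx=5,fy=5,interpolation=cv2.INTER_CUBIC))
cv2.imwrite("pics/c1.png",cv2.resize(b,None,fx=5,fy=5,interpolation=cv2.INTER_CUBIC))
E
```

```text
(no output)
```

View pics/c0.png

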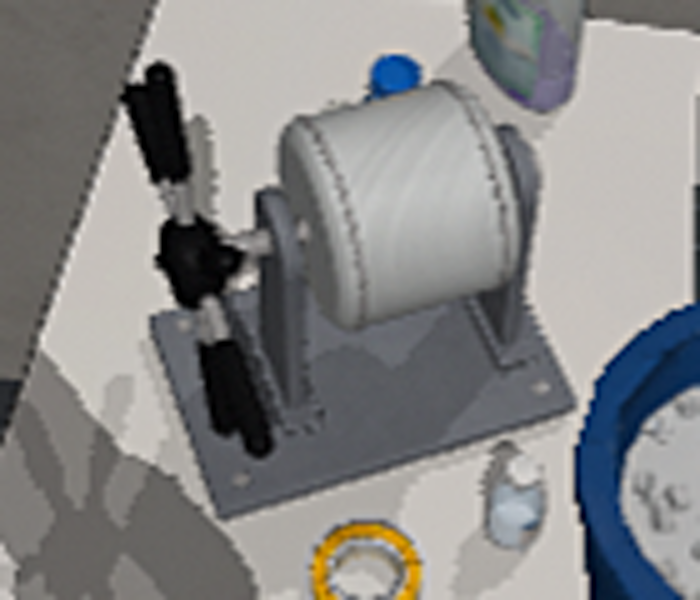

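View pics/c1.png

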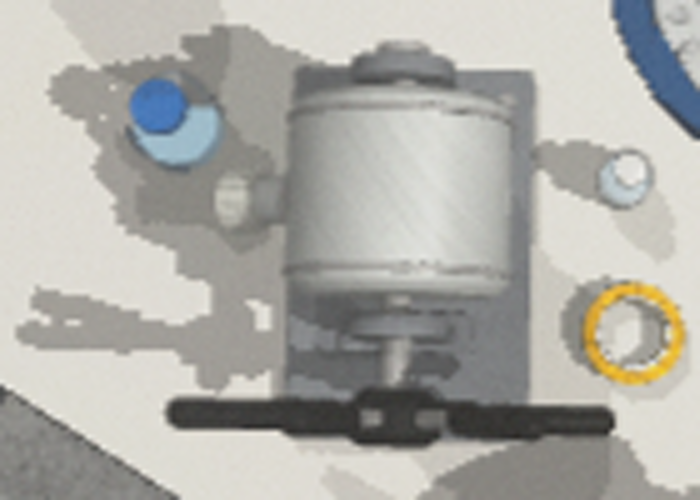

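Both crops show the plate corners, hub and cap clearly. Scene crop: corners at (152,320), (222,517) and (575,408), with spoke tips near (158,68), (130,92) and (260,455). Top crop: wheel ends at x = 168 and 613, cap at (232,200). Next I fit the stand pose and the wheel angle.

```bash
cat > h.py <<'E'
import numpy as np, cv2
from scipy.spatial.transform import Rotation as R
from scipy.optimize import least_squares
from plant import r
P={n:r.camera_params(n) for n in("scene","top")}
def proj(n,X):
    c=P[n]; M=R.from_quat(c["attitude"]).as_matrix().T
    K=np.array([[c["fx"],0,c["cx"]],[0,c["fy"],c["cy"]],[0,0,1]])
    return cv2.projectPoints(np.atleast_2d(np.float64(X)),cv2.Rodrigues(M)[0],-M@c["position"],K,c["distortion"])[0][:,0]
def world(p,X):  # p=x,y,yaw ; X in stand frame
    c,s=np.cos(p[2]),np.sin(p[2]); X=np.atleast_2d(X)
    return np.c_[p[0]+c*X[:,0]-s*X[:,1],p[1]+s*X[:,0]+c*X[:,1],X[:,2]]
def rad(a,d,x): # at angle a clockwise from up, distance d, stand x
    return [x,-d*np.sin(a),.16+d*np.cos(a)]
E
cat > fit.py <<'E'
from h import *
un=lambda p,o:(np.array(p)+.5)/5-.5+o
S=un([[152,320],[222,517],[575,408],[197,255]],(190,145))
SX=[[-.115,.075,.019],[-.115,-.075,.019],[.115,-.075,.019],[-.098,0,.16]]
T=un([[295,68],[535,72],[397,417]],(170,145))
TX=[[.115,.075,.019],[.115,-.075,.019],[-.098,0,.16]]
f=lambda p:np.r_[(proj("scene",world(p,SX))-S).ravel(),(proj("top",world(p,TX))-T).ravel()]
s=least_squares(f,[.6,0,0],loss="soft_l1"); print(s.x,f(s.x).round(1))
p=s.x; print("hub",world(p,[-.098,0,.16]))
for th in range(200,262,5):
    t=np.radians(th)
    sp=[world(p,rad(t+np.pi/6+k*np.pi/3,.114,-.098))[0] for k in range(6)]
    a=(proj("scene",sp)-(190,145))*5; b=(proj("top",sp+[world(p,rad(t,.1,.019))[0]])-(170,145))*5
    print(th,a.round().astype(int).tolist(),b.round().astype(int).tolist())
E
python3 fit.py
```

```text
[ 0.56804505 -0.04381917  0.00725519] [-0.8 -1.  -0.2 -0.4  1.8 -1.4  0.1  1.3  0.3 -0.1  0.4 -0.1  0.   0.5]
hub [[ 0.47004763 -0.04453017  0.16      ]]
200 [[159, 224], [135, 74], [171, 94], [240, 304], [260, 458], [216, 401]] [[249, 411], [181, 414], [341, 422], [567, 425], [593, 420], [438, 414], [350, 213]]
205 [[155, 208], [135, 67], [177, 106], [245, 323], [258, 461], [211, 389]] [[237, 411], [185, 415], [361, 422], [578, 425], [585, 420], [421, 414], [336, 212]]
210 [[152, 193], [136, 62], [183, 120], [249, 342], [256, 463], [206, 376]] [[225, 411], [192, 416], [383, 423], [588, 424], [576, 419], [405, 413], [322, 211]]
215 [[148, 178], [138, 58], [189, 135], [252, 359], [253, 463], [201, 363]] [[215, 411], [200, 416], [404, 423], [596, 424], [566, 419], [388, 413], [309, 210]]
220 [[146, 164], [140, 55], [195, 151], [255, 376], [250, 461], [196, 348]] [[205, 412], [209, 417], [425, 424], [603, 424], [555, 418], [371, 413], [296, 209]]
225 [[143, 149], [142, 54], [201, 168], [258, 392], [247, 458], [191, 334]] [[197, 412], [221, 417], [446, 424], [607, 424], [542, 417], [355,
[... 442 characters left out ...]
[505, 425], [611, 422], [501, 416], [307, 412], [252, 204]]
245 [[136, 100], [156, 67], [225, 245], [262, 439], [230, 432], [172, 272]] [[178, 413], [282, 420], [523, 425], [609, 422], [486, 415], [291, 411], [243, 202]]
250 [[135, 90], [161, 75], [230, 265], [262, 447], [226, 423], [167, 256]] [[178, 414], [301, 421], [539, 425], [605, 421], [470, 415], [277, 411], [235, 201]]
255 [[135, 81], [166, 84], [236, 285], [261, 454], [221, 413], [163, 240]] [[178, 414], [320, 421], [554, 425], [600, 421], [454, 414], [263, 411], [228, 199]]
260 [[135, 74], [171, 94], [240, 304], [260, 458], [216, 401], [159, 224]] [[181, 414], [341, 422], [567, 425], [593, 420], [438, 414], [249, 411], [222, 198]]
```

The fit gives the hub at (0.470, -0.0445, 0.16) and θ ≈ 247°, so the spokes stand at -23°, 37° and so on. I'll push clockwise about 113° in two strokes, with shut fingers pointing down from above. First I lift, shut the fingers and square the tool.

carry_out([
  {"rot": [0,0,0.1],"xyz": [0,0,-0.04],"grip": 255},
  {"rot": [0,0,0.2],"xyz": [0,0,-0.08],"grip": 255},
  {"rot": [0,0,0.3],"xyz": [0,0,-0.12],"grip": 255},
  {"rot": [0,0,0.4],"xyz": [0,0,-0.16],"grip": 255},
  {"rot": [0,0,0.443],"xyz": [0.027,-0.028,-0.16],"grip": 255},
  {"rot": [0,0,0.443],"xyz": [0.054,-0.057,-0.16],"grip": 255},
  {"rot": [0,0,0.443],"xyz": [0.081,-0.085,-0.16],"grip": 255},
  {"rot": [0,0,0.443],"xyz": [0.109,-0.114,-0.16],"grip": 255},
])

```text
clock: 0.77
tool_pos: [0.3174, -0.4133, 0.3985]
eef_rot: [1.0, -0.001, -0.0, -0.0]
contact_force: [1.3, -0.5, 0.5]
opening: 0.414
finger_force: 0.0
```

carry_out([
  {"rot": [0,0,0],"xyz": [0.01,-0.03,0],"grip": 255},
  {"rot": [0,0,0],"xyz": [0.02,-0.06,0],"grip": 255},
  {"rot": [0,0,0],"xyz": [0.03,-0.09,0],"grip": 255},
  {"rot": [0,0,0],"xyz": [0.04,-0.12,0],"grip": 255},
  {"rot": [0,0,0],"xyz": [0.05,-0.15,0],"grip": 255},
  {"rot": [0,0,0],"xyz": [0.06,-0.18,0],"grip": 255},
  {"rot": [0,0,0],"xyz": [0.07,-0.21,0],"grip": 255},
  {"rot": [0,0,0],"xyz": [0.08,-0.24,0],"grip": 255},
])

```text
clock: 1.43
tool_pos: [0.3974, -0.1734, 0.3985]
eef_rot: [1.0, -0.0, -0.0, -0.0]
contact_force: [-0.2, -0.1, -0.8]
opening: 0.001
finger_force: 0.0
```

carry_out([
  {"rot": [0,0,0],"xyz": [0.01,-0.03,0],"grip": 255},
  {"rot": [0,0,0],"xyz": [0.02,-0.06,0],"grip": 255},
  {"rot": [0,0,0],"xyz": [0.03,-0.09,0],"grip": 255},
  {"rot": [0,0,0],"xyz": [0.04,-0.12,0],"grip": 255},
  {"rot": [0,0,0],"xyz": [0.05,-0.15,0],"grip": 255},
  {"rot": [0,0,0],"xyz": [0.06,-0.18,0],"grip": 255},
  {"rot": [0,0,0],"xyz": [0.07,-0.21,0],"grip": 255},
  {"rot": [0,0,0],"xyz": [0.073,-0.228,0],"grip": 255},
])

```text
clock: 2.1
tool_pos: [0.4712, 0.0568, 0.3984]
eef_rot: [1.0, 0.002, 0.0, -0.001]
contact_force: [-0.5, -0.3, 0.0]
opening: 0.002
finger_force: 0.0
```

carry_out([
  {"rot": [0,0,0],"xyz": [0,0,0.03],"grip": 255},
  {"rot": [0,0,0],"xyz": [0,0,0.06],"grip": 255},
  {"rot": [0,0,0],"xyz": [0,0,0.09],"grip": 255},
  {"rot": [0,0,0],"xyz": [0,0,0.12],"grip": 255},
  {"rot": [0,0,0],"xyz": [0,0,0.145],"grip": 255},
  {"rot": [0,0,0],"xyz": [0,0,0.163],"grip": 255},
  {"rot": [0,0,0],"xyz": [0,0,0.163],"grip": 255},
])

```text
clock: 2.68
tool_pos: [0.4679, 0.0523, 0.2325]
eef_rot: [1.0, 0.0, -0.004, 0.001]
contact_force: [-1.2, 0.1, 0.2]
opening: 0.007
finger_force: 0.0
```

```bash
cat > look.py <<'E'
import sys; from h import *
k=sys.argv[1]
A=[]
for n,(x,y) in (("scene",(190,125)),("top",(170,125))):
    a=r.snapshot(n); cv2.imwrite(f"pics/{n}{k}.png",a[...,::-1]); A.append(cv2.resize(a[y:y+140,x:x+140,::-1],None,fx=2.857,fy=4.2857 if 0 else 2.857,interpolation=cv2.INTER_CUBIC))
cv2.imwrite(f"pics/v{k}.png",np.hstack(A))
E
python3 look.py 1
```

```text
(no output)
```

View pics/v1.png

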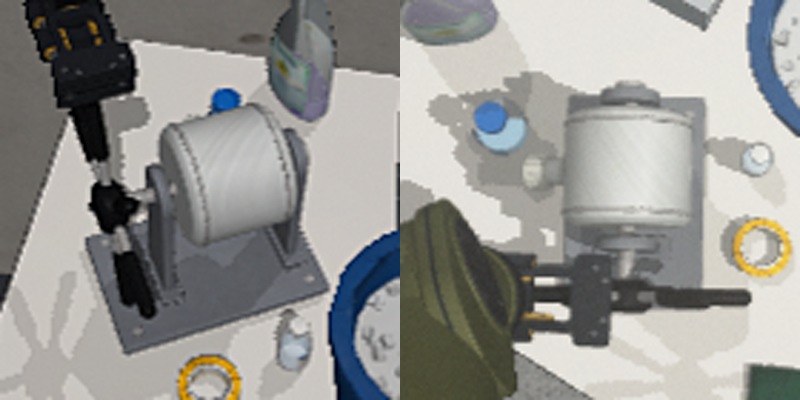

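The fingers hang left of the -23° spoke with no contact force, and the gripper body is clear above the wheel. Now the first stroke.

carry_out([
  {"rot": [0,0,0],"xyz": [0,0.007,0],"grip": 255},
  {"rot": [0,0,0],"xyz": [0,0.014,0],"grip": 255},
  {"rot": [0,0,0],"xyz": [0,0.021,0],"grip": 255},
  {"rot": [0,0,0],"xyz": [0,0.028,0],"grip": 255},
  {"rot": [0,0,0],"xyz": [0,0.035,0],"grip": 255},
  {"rot": [0,0,0],"xyz": [0,0.042,0],"grip": 255},
  {"rot": [0,0,0],"xyz": [0,0.049,0],"grip": 255},
  {"rot": [0,0,0],"xyz": [0,0.056,0],"grip": 255},
])

```text
clock: 3.45
tool_pos: [0.4709, -0.0034, 0.236]
eef_rot: [1.0, 0.0, 0.001, -0.0]
contact_force: [0.5, 2.7, 2.7]
opening: 0.003
finger_force: 1.4
```

carry_out([
  {"rot": [0,0,0],"xyz": [0,0.008,0],"grip": 255},
  {"rot": [0,0,0],"xyz": [0,0.016,0],"grip": 255},
  {"rot": [0,0,0],"xyz": [0,0.024,0],"grip": 255},
  {"rot": [0,0,0],"xyz": [0,0.032,0],"grip": 255},
  {"rot": [0,0,0],"xyz": [0,0.04,0],"grip": 255},
  {"rot": [0,0,0],"xyz": [0,0.048,0],"grip": 255},
  {"rot": [0,0,0],"xyz": [0,0.056,0],"grip": 255},
  {"rot": [0,0,0],"xyz": [0,0.064,0],"grip": 255},
])

```text
clock: 4.12
tool_pos: [0.4701, -0.0678, 0.2355]
eef_rot: [1.0, -0.0, -0.001, -0.0]
contact_force: [0.8, 2.8, -1.6]
opening: 0.001
finger_force: 1.3
```

```bash
python3 look.py 2
```

```text
(no output)
```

View pics/v2.png

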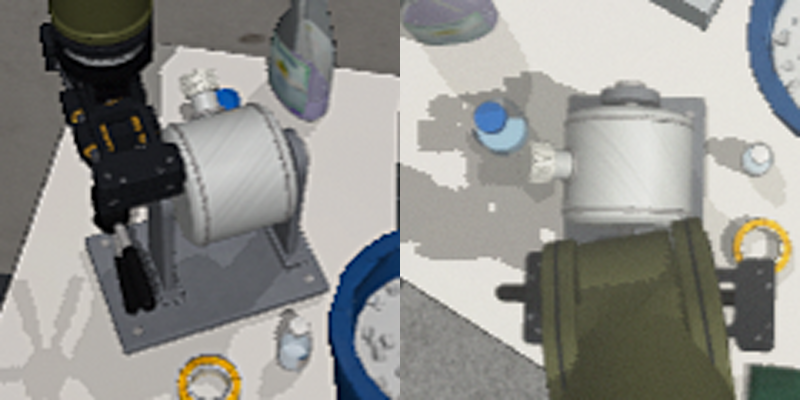

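The wheel has followed, and the neck now points up-left (cap at scene (203,88) in the view). I'll back off, lift, return left and descend behind the next spoke.

carry_out([
  {"rot": [0,0,0],"xyz": [0,-0.015,0],"grip": 255},
  {"rot": [0,0,0],"xyz": [0,-0.015,-0.03],"grip": 255},
  {"rot": [0,0,0],"xyz": [0,-0.015,-0.06],"grip": 255},
  {"rot": [0,0,0],"xyz": [0,-0.015,-0.085],"grip": 255},
  {"rot": [0,0,0],"xyz": [0,-0.05,-0.095],"grip": 255},
  {"rot": [0,0,0],"xyz": [0,-0.085,-0.095],"grip": 255},
  {"rot": [0,0,0],"xyz": [0,-0.122,-0.095],"grip": 255},
  {"rot": [0,0,0],"xyz": [0,-0.122,-0.095],"grip": 255},
])

```text
clock: 4.88
tool_pos: [0.4704, 0.0628, 0.3316]
eef_rot: [1.0, 0.005, 0.001, -0.002]
contact_force: [0.4, 0.5, 0.1]
opening: 0.006
finger_force: 0.0
```

carry_out([
  {"rot": [0,0,0],"xyz": [0,0,0.03],"grip": 255},
  {"rot": [0,0,0],"xyz": [0,0,0.06],"grip": 255},
  {"rot": [0,0,0],"xyz": [0,0,0.085],"grip": 255},
  {"rot": [0,0,0],"xyz": [0,0,0.095],"grip": 255},
  {"rot": [0,0,0],"xyz": [0,0.007,0.095],"grip": 255},
  {"rot": [0,0,0],"xyz": [0,0.014,0.095],"grip": 255},
  {"rot": [0,0,0],"xyz": [0,0.021,0.095],"grip": 255},
  {"rot": [0,0,0],"xyz": [0,0.028,0.095],"grip": 255},
])

```text
clock: 5.55
tool_pos: [0.472, 0.0271, 0.2372]
eef_rot: [1.0, -0.0, 0.002, -0.001]
contact_force: [-0.1, 4.5, 3.4]
opening: 0.005
finger_force: 2.4
```

carry_out([
  {"rot": [0,0,0],"xyz": [0,0.01,0],"grip": 255},
  {"rot": [0,0,0],"xyz": [0,0.02,0],"grip": 255},
  {"rot": [0,0,0],"xyz": [0,0.03,0],"grip": 255},
  {"rot": [0,0,0],"xyz": [0,0.04,0],"grip": 255},
  {"rot": [0,0,0],"xyz": [0,0.05,0],"grip": 255},
  {"rot": [0,0,0],"xyz": [0,0.06,0],"grip": 255},
  {"rot": [0,0,0],"xyz": [0,0.07,0],"grip": 255},
  {"rot": [0,0,0],"xyz": [0,0.078,0],"grip": 255},
])

```text
clock: 6.22
tool_pos: [0.4699, -0.0523, 0.2353]
eef_rot: [1.0, -0.0, -0.001, 0.0]
contact_force: [0.2, 3.4, -1.1]
opening: 0.0
finger_force: 1.3
```

```bash
python3 - <<'E'
from h import *
A=[]
for n,(x,y) in (("scene",(215,115)),("top",(190,140))):
    a=r.snapshot(n); cv2.imwrite(f"pics/{n}3.png",a[...,::-1]); A.append(cv2.resize(a[y:y+80,x:x+80,::-1],(400,400),interpolation=cv2.INTER_CUBIC))
cv2.imwrite("pics/v3.png",np.hstack(A))
p=[.56805,-.04382,.00726]
for th in range(-16,13,4):
    X=world(p,[rad(np.radians(th),.104,.019)])
    print(th,((proj("scene",X)-(215,115))*5).round(),((proj("top",X)-(190,140))*5).round())
E
```

```text
-16 [[258. 193.]] [[231. 200.]]
-12 [[263. 199.]] [[245. 200.]]
-8 [[268. 207.]] [[260. 200.]]
-4 [[274. 216.]] [[275. 200.]]
0 [[279. 225.]] [[290. 200.]]
4 [[284. 236.]] [[305. 201.]]
8 [[289. 246.]] [[320. 201.]]
12 [[294. 258.]] [[335. 202.]]
```

View pics/v3.png

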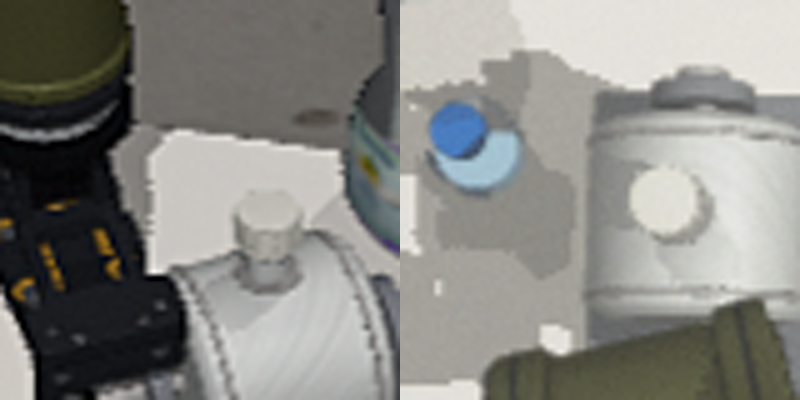

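The cap's face centre is at (265,201) in the top crop and (269,209) in the scene crop. Both give θ ≈ -7°, so about 11 mm of push is left. I'll go slowly.

carry_out([
  {"rot": [0,0,0],"xyz": [0,0.002,0],"grip": 255},
  {"rot": [0,0,0],"xyz": [0,0.004,0],"grip": 255},
  {"rot": [0,0,0],"xyz": [0,0.006,0],"grip": 255},
  {"rot": [0,0,0],"xyz": [0,0.008,0],"grip": 255},
  {"rot": [0,0,0],"xyz": [0,0.0095,0],"grip": 255},
  {"rot": [0,0,0],"xyz": [0,0.0105,0],"grip": 255},
  {"rot": [0,0,0],"xyz": [0,0.0105,0],"grip": 255},
])

```text
clock: 6.9
tool_pos: [0.4706, -0.0616, 0.2357]
eef_rot: [1.0, -0.0, 0.0, 0.0]
contact_force: [0.5, 3.7, -1.1]
opening: 0.002
finger_force: 1.0
```

```bash
python3 - <<'E'
from h import *
A=[]
for n,(x,y) in (("scene",(245,135)),("top",(220,155))):
    a=r.snapshot(n); cv2.imwrite(f"pics/{n}4.png",a[...,::-1]); A.append(cv2.resize(a[y:y+50,x:x+50,::-1],(400,400),interpolation=cv2.INTER_CUBIC))
cv2.imwrite("pics/v4.png",np.hstack(A))
p=[.56805,-.04382,.00726]
for th in range(-6,7,2):
    X=world(p,[rad(np.radians(th),.104,.019)]+[[.072,y,.16+np.sqrt(1e-9)] for y in(.06,-.06)])
    print(th,((proj("scene",X[:1])-(245,135)+.5)*8).round(),((proj("top",X)-(220,155)+.5)*8).round().tolist())
E
```

```text
-6 [[198. 182.]] [[192.0, 204.0], [71.0, 81.0], [426.0, 87.0]]
-4 [[202. 189.]] [[204.0, 204.0], [71.0, 81.0], [426.0, 87.0]]
-2 [[206. 197.]] [[216.0, 204.0], [71.0, 81.0], [426.0, 87.0]]
0 [[210. 205.]] [[228.0, 204.0], [71.0, 81.0], [426.0, 87.0]]
2 [[214. 213.]] [[240.0, 205.0], [71.0, 81.0], [426.0, 87.0]]
4 [[218. 221.]] [[252.0, 205.0], [71.0, 81.0], [426.0, 87.0]]
6 [[222. 229.]] [[264.0, 205.0], [71.0, 81.0], [426.0, 87.0]]
```

View pics/v4.png

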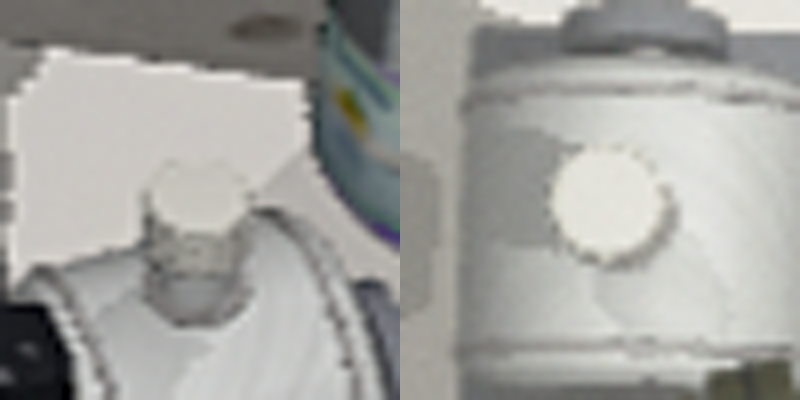

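The cap's face centre is at about (209,203) in the top crop and (199,195) in the scene crop, so θ is about -3°. The drum's left edge sits about 1 px left of the prediction, so I'll check the drum edges numerically.

```bash
python3 - <<'E'
from h import *
g=cv2.imread("pics/top4.png",0).astype(int)
for v in (172,178,180,184,190,194): print(v,g[v,222:282].tolist())
p=np.array([.56805,-.04382,.00726])
# silhouette: sweep generatrices
phi=np.radians(np.arange(-90,91,1))
for x in (.06,.04,.019,-.01):
    u=proj("top",world(p,[[x,-.06*np.sin(a),.16+.06*np.cos(a)] for a in phi])); i,j=u[:,0].argmin(),u[:,0].argmax(); print(x,u[i].round(1),u[j].round(1))
E
```

```text
172 [165, 163, 163, 163, 162, 155, 132, 127, 133, 133, 133, 140, 142, 142, 146, 150, 150, 154, 181, 195, 198, 201, 205, 214, 215, 214, 213, 216, 218, 221, 221, 223, 225, 225, 226, 224, 223, 223, 217, 212, 210, 214, 207, 208, 204, 198, 196, 190, 185, 174, 152, 145, 141, 143, 158, 197, 222, 226, 226, 227]
178 [138, 140, 140, 158, 162, 145, 127, 129, 135, 135, 139, 141, 143, 143, 148, 146, 140, 203, 222, 224, 224, 226, 226, 226, 226, 227, 226, 226, 226, 227, 196, 191, 218, 226, 226, 225, 223, 220, 217, 218, 217, 211, 207, 202, 196, 199, 191, 186, 178, 167, 152, 143, 146, 144, 151, 148, 160, 166, 167, 164]
180 [138, 141, 141, 159, 163, 138, 126, 130, 134, 136, 138, 141, 141, 144, 145, 148, 170, 213, 223, 224, 224, 224, 224, 225, 227, 226, 226, 225, 227, 227, 220, 189, 192, 220, 226, 224, 224, 222, 221, 214, 211, 212, 208, 203, 201, 194, 193, 186, 178, 168, 153, 144, 143, 144, 169, 198, 223, 224, 185, 167]
184 [141, 139, 141, 156, 161, 142, 131, 129, 135, 133, 139, 141, 142, 143, 147, 148, 146, 148, 184, 218, 223, 225, 225, 225, 226, 228, 226, 226, 221, 176, 148, 170, 205, 215, 215, 225, 
[... 163 characters left out ...]
, 136, 142, 153, 160, 165, 172, 174, 178, 183, 187, 192, 196, 204, 206, 194, 189, 193, 197, 203, 203, 205, 210, 212, 213, 212, 214, 215, 213, 213, 208, 213, 219, 212, 209, 207, 204, 200, 195, 189, 181, 173, 163, 137, 129, 131, 134, 168, 203, 221, 227, 226, 227]
194 [159, 160, 161, 162, 161, 135, 129, 135, 139, 150, 152, 160, 167, 173, 176, 183, 187, 195, 199, 202, 205, 209, 212, 213, 199, 197, 200, 206, 209, 214, 216, 219, 219, 220, 219, 218, 216, 213, 206, 202, 209, 206, 205, 204, 198, 195, 187, 182, 174, 154, 137, 131, 132, 133, 190, 206, 224, 226, 226, 227]
0.06 [228.1 168.7] [272.7 169.7]
0.04 [227.9 176.1] [272.6 177.1]
0.019 [227.6 183.9] [272.4 184.9]
-0.01 [227.3 194.7] [272.3 195.7]
```

Measured against the drum's own silhouette, θ ≈ -2.4°, so I push about 4.5 mm more. Then I retreat and check.

carry_out([
  {"rot": [0,0,0],"xyz": [0,0.0015,0],"grip": 255},
  {"rot": [0,0,0],"xyz": [0,0.003,0],"grip": 255},
  {"rot": [0,0,0],"xyz": [0,0.0045,0],"grip": 255},
  {"rot": [0,0,0],"xyz": [0,0.0045,0],"grip": 255},
  {"rot": [0,0,0],"xyz": [0,0.0045,0],"grip": 255},
])

```text
clock: 7.42
tool_pos: [0.4706, -0.0665, 0.2358]
eef_rot: [1.0, -0.0, 0.0, 0.0]
contact_force: [-0.7, 1.9, -0.1]
opening: 0.006
finger_force: 0.7
```

```bash
cat > chk.py <<'E'
from h import *
import sys
k=sys.argv[1]; a=r.snapshot("top"); cv2.imwrite(f"pics/top{k}.png",a[...,::-1]); s=r.snapshot("scene"); cv2.imwrite(f"pics/scene{k}.png",s[...,::-1])
g=cv2.cvtColor(a,cv2.COLOR_RGB2GRAY).astype(float)
def edge(v,lo,hi,lev,up):
    f=g[v]; 
    for u in range(lo,hi):
        if (f[u]<lev<=f[u+1]) if up else (f[u]>=lev>f[u+1]): return u+(lev-f[u])/(f[u+1]-f[u])
for v in (178,179,180,181,182): print(v,edge(v,234,246,185,True),edge(v,246,262,210,False),edge(v,224,230,150,False),g[v,268:278].tolist())
print(r.get_state()["tool_pos"])
E
python3 chk.py 5; sed 's/r.snapshot("top")/cv2.imread("pics\/top4.png")[...,::-1].copy()/;s/pics\/top{k}/pics\/junk{k}/' chk.py > c4.py; python3 c4.py 4b
```

```text
178 240.6031746031746 254.85714285714286 226.86666666666667 [192.0, 185.0, 178.0, 170.0, 149.0, 145.0, 146.0, 145.0, 151.0, 146.0]
179 240.56140350877192 254.3125 226.89473684210526 [189.0, 187.0, 177.0, 171.0, 148.0, 145.0, 146.0, 147.0, 148.0, 191.0]
180 240.5438596491228 None 226.875 [191.0, 185.0, 180.0, 169.0, 150.0, 147.0, 143.0, 144.0, 169.0, 203.0]
181 240.68055555555554 254.0 226.75 [189.0, 184.0, 174.0, 171.0, 152.0, 146.0, 144.0, 145.0, 171.0, 203.0]
182 241.17948717948718 253.67741935483872 226.875 [190.0, 185.0, 177.0, 169.0, 153.0, 147.0, 147.0, 143.0, 171.0, 200.0]
[ 0.47059792 -0.06640089  0.23575748]
178 238.703125 251.58064516129033 226.76470588235293 [192.0, 186.0, 179.0, 168.0, 153.0, 143.0, 146.0, 145.0, 152.0, 148.0]
179 238.60344827586206 251.85 226.73684210526315 [193.0, 184.0, 180.0, 169.0, 153.0, 148.0, 145.0, 145.0, 149.0, 191.0]
180 238.32558139534885 252.34375 226.53846153846155 [193.0, 187.0, 178.0, 169.0, 154.0, 145.0, 144.0, 145.0, 170.0, 199.0]
181 238.640625 251.69565217391303 226.53846153846155 [194.0, 185.0, 176.0, 166.0, 147.0, 144.0, 144.0, 142.0, 170.0, 201.0]
182 239.17948717948718 251.5 226.58620689655172 [190.0, 185.0, 177.0, 168.0, 151.0, 144.0, 147.0, 146.0, 170.0, 201.0]
[ 0.47058004 -0.06639156  0.23577657]
```

The cap centre is now at 247.4 px against a target of 247.2, so θ ≈ 0. I back off and lift away.

carry_out([
  {"rot": [0,0,0],"xyz": [0,-0.01,0],"grip": 255},
  {"rot": [0,0,0],"xyz": [0,-0.02,0],"grip": 255},
  {"rot": [0,0,0],"xyz": [0,-0.02,-0.03],"grip": 255},
  {"rot": [0,0,0],"xyz": [0,-0.02,-0.06],"grip": 255},
  {"rot": [0,0,0],"xyz": [0,-0.02,-0.09],"grip": 255},
  {"rot": [0,0,0],"xyz": [0,-0.02,-0.12],"grip": 255},
  {"rot": [0,0,0],"xyz": [-0.02,-0.02,-0.15],"grip": 255},
  {"rot": [0,0,0],"xyz": [-0.02,-0.02,-0.15],"grip": 255},
])

```text
clock: 8.23
tool_pos: [0.4509, -0.0448, 0.3907]
eef_rot: [1.0, 0.0, 0.004, 0.001]
contact_force: [0.3, 0.3, -0.0]
opening: 0.005
finger_force: 0.0
```

```bash
python3 chk.py 6; python3 - <<'E'
from h import *
a=cv2.imread("pics/scene6.png"); b=cv2.imread("pics/top6.png")
cv2.imwrite("pics/v6.png",np.hstack([cv2.resize(a[125:245,200:320],(400,400),interpolation=2),cv2.resize(b[135:255,190:310],(400,400),interpolation=2)]))
p=[.56805,-.0425,.00726]
for th in(-4,-2,0,2,4):
    sp=world(p,[rad(np.radians(th+k),.12,-.098) for k in(-30,30,90,150)]+[rad(np.radians(th),.104,.019)]); print(th,((proj("scene",sp)-(200,125)+.5)*400/120).round().tolist())
E
```

```text
178 240.62264150943398 254.42857142857142 226.8 [190.0, 184.0, 178.0, 170.0, 149.0, 146.0, 143.0, 145.0, 149.0, 146.0]
179 240.57627118644066 254.1578947368421 226.72222222222223 [188.0, 182.0, 177.0, 168.0, 148.0, 145.0, 146.0, 144.0, 148.0, 189.0]
180 240.61194029850745 None 226.8 [192.0, 182.0, 178.0, 167.0, 151.0, 146.0, 143.0, 143.0, 168.0, 200.0]
181 240.70422535211267 253.9 226.78571428571428 [188.0, 184.0, 176.0, 166.0, 149.0, 144.0, 145.0, 144.0, 168.0, 200.0]
182 241.23809523809524 253.625 226.72222222222223 [186.0, 186.0, 175.0, 166.0, 152.0, 145.0, 147.0, 149.0, 168.0, 203.0]
[ 0.4505417  -0.04539431  0.38658714]
-4 [[66.0, 99.0], [111.0, 204.0], [145.0, 353.0], [128.0, 371.0], [233.0, 111.0]]
-2 [[67.0, 100.0], [113.0, 210.0], [145.0, 357.0], [127.0, 369.0], [235.0, 114.0]]
0 [[68.0, 101.0], [115.0, 215.0], [145.0, 360.0], [126.0, 367.0], [237.0, 117.0]]
2 [[69.0, 102.0], [116.0, 221.0], [145.0, 363.0], [124.0, 365.0], [239.0, 121.0]]
4 [[70.0, 104.0], [118.0, 227.0], [145.0, 365.0], [123.0, 362.0], [240.0, 124.0]]
```

View pics/v6.png

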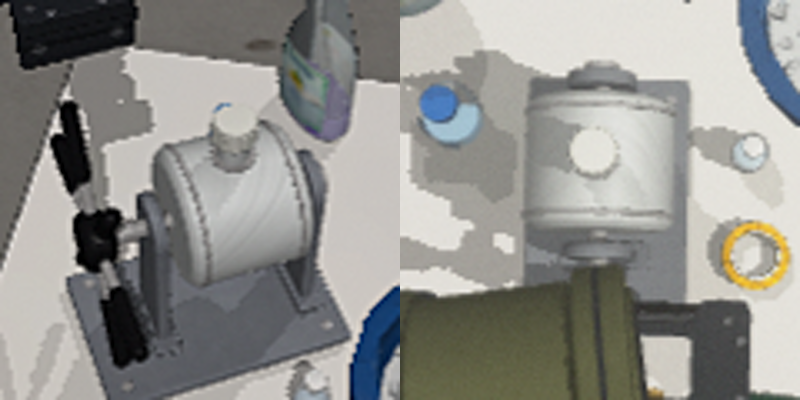

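The neck stands upright: the cap is at (234,118) against a predicted (237,117) for 0°. The stand and its neighbours are where they were, and the arm is clear. Handing in.

```bash
python3 -c "
from plant import r
print(r.finish_job())"
```

```text
the job is handed in; nothing more can be done
None
```

The job is handed in: the tumbler's filler neck points straight up, to within about 1° by my camera measurements. I turned it by pushing two handwheel spokes clockwise, and in the last pictures the stand and the nearby bottles and tape were where they started.

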